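# Find the heavy side of a crankshaft damper on the balancing stand and hold it down

## Task

The crankshaft damper on the balancing stand has a counterweight hidden inside it, and nothing on the outside shows where. Loosen the clamp knob, slide the brake shoe fully back from the rim, then turn the damper by hand to find by feel which side is heavy: the bearing seals drag, so left alone it stops well short of true. Finish while gripping the damper, held still with its heavy side straight down, and do not let go; leave the other parts on the bench where they are.

Things in the scene. Friction and masses are not known exactly. Their poses are not given: they have to be found in the camera images.
- stand: Grey balancing stand, fixed. Origin: underside, below the middle of the arbor. The arbor lies along the stand's x axis, 115 mm above the bench, on two uprights at x = -79 and +79 mm (inner faces of the bearing housings at 67 mm, tops 138 mm above the bench). Bed 200 x 130 x 16 mm. A steel way 46 mm wide, top 22 mm high, runs out along the stand's -y to y = -273 mm.
- damper: Crankshaft damper fixed on the arbor: dark ribbed ring, 160 mm across, 40 mm wide, flat faces at stand x = -20 and +20 mm; steel hub with 3 dark holes 38 mm from the axis in even thirds, the first 60 degrees from the white timing line (6 mm wide) painted over the rim. Origin: its centre on the axis; x along the arbor, z to the white line. Counterweight hidden inside, 45 mm from the axis.
- arbor (a joint): Angle of arbor and damper, rad, no stops: 0 with the white line straight up; grows as the line at the top moves towards the stand's -y (right-handed about the stand's x). The heavy side lies at an angle to the line that differs every time. Level with the arbor the heavy side pulls 0.17 to 0.24 N m; the bearing seals drag with 0.075 N m and the grease damps with 0.06 N m per rad/s.
- arbor_mid (a point): Middle of the arbor, the damper's centre; axes as the stand's. With the shoe off, the damper let go turns slowly downhill, does not swing back, and stops in 1 to 4 s with its heavy side still 16 to 27 degrees short of straight down, alike on either side: true lies midway between its stops from one side and from the other. Within such an angle of straight up or down it stays put.
- carriage (a joint): Travel of the grey brake-shoe carriage, m: 0 with its shoe pressed on the rim, 0.045 at its stop, away from the damper along the stand's -y. Clamped it stands a pull of about 15 N; freed it slides with 1.5 N and the shoe's spring moves it back 7 mm by itself. Its saddle is 64 mm wide, top 48 mm above the bench; the bracket behind the shoe is 71 mm high, its back 60 mm from the knob's axis.
- shoe_face (a point): Middle of the sprung rubber shoe, 34 x 36 x 12 mm, on the carriage. It bears on the rim on the stand's -y side, 40 degrees below the arbor's height, with 7 N, which holds the damper still; it is off the rim once the carriage has gone back 8 mm.
- clamp_knob (a joint): Turn of the clamp knob, rad: 0 screwed tight, grows as it is turned anticlockwise seen from above (loosening), stop at 1.6. At the start 0 to 0.15. The carriage is free from about 0.5. It turns with about 0.1 N m and stays where it is left.
- knob_grip (a point): Middle of the black upright T-bar knob on the carriage's tail, 76 mm above the bench, 160 mm from the arbor axis with the carriage at 0. The bar is 12 mm thick along the point's x, 50 mm long along its y, 24 mm high (64 to 88 mm above the bench), on a round 23 mm neck. The point turns with the knob, z up, and moves with the carriage, which may be pulled along by the knob.
- piston: Bystander: aluminium piston standing upright, 80 mm across, 80 mm high. Origin: centre of its underside.
- con_rod: Bystander: dark steel connecting rod lying flat, about 210 x 90 x 26 mm. Origin: underside, midway along; x axis along it.
- bolt_bowl: Bystander: blue bowl of bolts, 144 mm across, 45 mm high. Origin: centre of its underside.
- oil_bottle: Bystander: black flat-sided oil bottle with a grey cap, 56 x 96 mm, 220 mm high. Origin: centre of its underside.

How it is judged:
On the way, in this order (a step that is already met when the one before it is completed fails the run):
1. the clamp knob is loosened (value of joint clamp_knob above 0.45 rad), for 0.1 s.
2. the shoe carriage is slid back to its stop (value of joint carriage above 0.035 m), for 0.1 s.
At the end, for the whole second after the job is handed in: The damper is at rest with the middle of its hidden counterweight within 11 degrees of straight below the arbor (8.6 mm sideways at 45 mm radius), the fingers press on it with at least 3 N in all, and the shoe carriage is back within 10 mm of its stop (y of counterweight_c0 in the frame of stand between -0.0086 and 0.0086 m and z of counterweight_c0 in the frame of stand below 0.115 m and velocity of joint arbor between -0.05 and 0.05 rad/s and contact force between the fingers and damper above 3 N and value of joint carriage above 0.035 m); the arm keeps its last pose, push and grip.
It fails at once if the carriage is dragged back while the knob is still tight (value of joint carriage above 0.012 m and value of joint clamp_knob below 0.3 rad).
It fails at once if the piston is knocked or moved (over 30 mm) (distance of piston from where it was at the start of the episode above 0.03 m).
It fails at once if the con rod is knocked or moved (over 30 mm) (distance of con_rod from where it was at the start of the episode above 0.03 m).
It fails at once if the bolt bowl is knocked or moved (over 30 mm) (distance of bolt_bowl from where it was at the start of the episode above 0.03 m).
It fails at once if the oil bottle is knocked or moved (over 30 mm) (distance of oil_bottle from where it was at the start of the episode above 0.03 m).
It also fails if it takes over 72 s, if anything falls off the work surface, if the arm or the gripper's body presses on something with over 40 N, if the wrist force passes 120 N, or if a joint passes its speed limit or range.

## Robot

A 6-joint arm with a two-finger parallel gripper is mounted at the origin on the work surface. World frame = base frame: x ahead of the robot, y to its left, z up, the work surface at z = 0. Lengths are in m, angles in rad, forces in N, time in s.
With the tool pointing down it reaches from about 0.3 to 0.875 m from the base axis. Payload 6.4 kg.
Tool frame: the origin (TCP) lies midway between the tips of the shut fingers; the grasp point (between the pads) lies 19 mm behind it (r.grasp_offset is the distance from the TCP to the grasp point, in m); z points along the fingers, y is the line along which they close (so a half turn about z gives the same grasp; the last joint's range is limited). The gripper opens to 88 mm and grips with 3 to 60 N. Pads are 18 mm wide; open, the fingers measure 123 mm over their backs; the gripper's body (75 mm by 187 mm) begins 45 mm behind the grasp point.
Start: joints at [-1.361, 0.181, 1.607, -0, 1.354, -0.206], TCP at [0.232, -0.526, 0.239] pointing down, gripper open.
Joint ranges: [-2.99, 2.99], [-0.89, 2.07], [0.3, 2.58], [-1.14, 4.28], [0, 2.63], [-3.12, 3.12]. Speed limits (rad/s): [2.57, 2.57, 3.01, 3.14, 3.14, 3.14].

## Interface

Orientations are given as a 3x3 rotation matrix whose columns are the frame's x, y, z axes.
In Python, from bench import sensors, capture, get_calibration, workorder, r gives the robot as it stands.
- The arm moves only by the tool play_rows, never from a script. Its argument "deltas" is one flat list of numbers, 7 for each row, row after row: the shift along the tool's x, y, z in mm, then the turn, a rotation vector about the tool's x, y, z in degrees, then the opening in per cent of the stroke, from 0 (shut) to 100 (fully open). In form: [x, y, z, rx, ry, rz, jaw, x, y, z, rx, ry, rz, jaw, ...]. A call has 1 to 10 rows; each row shifts and turns the commanded pose from where the row before left it, along the tool's axes as they then stand; what a row does not reach is not made up. A row lasts 1/12 s, in which the tool goes at most 41.7 mm and 7.16 degrees, less where a joint would pass 70% of its speed; a pose out of reach is approached as far as the arm can. A call is refused whole if a number of a shift passes 41.7 or a number of a turn 7.16, either way. A call with a gripper value outside its range is refused whole. The fingers move at their own pace and stop on an object; "force" is the grip in N (left out, the last holds). Time passes only in rows, so rows that do not move let the fingers close. It gives the time, the measured TCP pose, the force, the opening and the grip force at its end, in the units of the state.
- sensors.state(): the state, without advancing time (a new reading comes with each control period).
- capture(name): name is "scene" or "side" or "wrist"; returns (picture, depth): 384x512x3 uint8, red, green, blue; 384x512 float32, m along the optical axis (not along the pixel's ray), 0 where there is no reading.
- get_calibration(name): a dict with "vfov" (degrees; the focal length in pixels is half the picture's height over the tangent of half this angle, whatever the lens; pixels are square), "cx", "cy" (the principal point, pixels), "camera_from_world" (4x4, takes a point from world to camera coordinates); the wrist camera has in their place "hand_eye" (4x4, takes a point from camera to tool coordinates, whose origin is the TCP and whose axes are the flange's). Camera axes: x right, y down, z forward; pixel columns grow to the right and rows downward; lengths in m; the calibration is good to about 2 mm. A picture is of the moment at which its call begins: read the wrist's pose just before it. get_calibration takes no time and is no camera call.
- workorder.sign_off(): hands the job in; it is judged then, once.
The state is a dict: "time": time; "qpos": joint angles; "qd": joint speeds; "joint_torque": joint torques, N m; "position": TCP position; "eef_rot": TCP orientation; "ft_force": force on the tool from outside, world axes, zero at the start; "moment": the same for the moment, N m; "width": finger opening in m; "grasp_force": force on a finger pad.
Only numpy, scipy, OpenCV 4.12 (cv2) and the standard library are available. Lean on these libraries where they do the work, as an engineer would, in place of code of your own. Each camera call takes 0.05 s, during which the arm holds its last target. There are 200 camera calls.

## Working session

There is one attempt and no reset: what is moved stays moved. The work goes in short steps, Python scripts to look and compute and a tool call to move; the robot and the scene stay as the last step left them, time stands still between calls to the robot, and variables do not carry over. Pictures are saved under pics/ and viewed, at most 10 in all, crops included, and the job is handed in when it is done.

Besides the shell and the picture viewer there is one more tool, called after "Emit:" as a command line: name --argument value ..., lists and objects as JSON in quotes. play_rows: Moves the arm, as the interface text tells. Its arguments: {"type":"object","properties":{"deltas":{"type":"array","items":{"type":"number"}},"force":{"type":"number"}},"required":["deltas"]}

```bash
ls; mkdir -p pics; python3 - <<'E'
from bench import sensors, capture, get_calibration, workorder, r
import cv2, numpy as np
a,da=capture("scene"); b,db=capture("side")
np.savez("first.npz",a=a,da=da,b=b,db=db)
cv2.imwrite("pics/a.png",cv2.cvtColor(np.vstack([a])[:,:,:],cv2.COLOR_RGB2BGR))
cv2.imwrite("pics/b.png",cv2.cvtColor(b,cv2.COLOR_RGB2BGR))
np.set_printoptions(precision=3,suppress=True)
for n in("scene","side","wrist"): print(n,get_calibration(n))
s=sensors.state(); print(s)
E
```

```text
pics
scene {'vfov': 52.151022479435994, 'cx': 259.22095347998277, 'cy': 189.74667379325624, 'camera_from_world': array([[-0.586,  0.811, -0.003,  0.271],
       [ 0.604,  0.434, -0.669, -0.242],
       [-0.541, -0.394, -0.743,  1.625],
       [ 0.   ,  0.   ,  0.   ,  1.   ]])}
side {'vfov': 48.69471017917666, 'cx': 253.78557851496183, 'cy': 185.94531930341049, 'camera_from_world': array([[-0.932, -0.362,  0.012,  0.425],
       [-0.206,  0.5  , -0.841,  0.191],
       [ 0.299, -0.786, -0.541,  1.394],
       [ 0.   ,  0.   ,  0.   ,  1.   ]])}
wrist {'vfov': 61.320209629351346, 'cx': 254.28253212488463, 'cy': 190.94739196499705, 'hand_eye': array([[-0.001, -0.963, -0.271,  0.07 ],
       [ 1.   , -0.   , -0.001, -0.   ],
       [ 0.001, -0.271,  0.963, -0.146],
       [ 0.   ,  0.   ,  0.   ,  1.   ]])}
{'time': 0.1, 'qpos': array([-1.361,  0.181,  1.608,  0.   ,  1.354, -0.206]), 'qd': array([-0.002, -0.003, -0.002, -0.001, -0.001, -0.001]), 'joint_torque': array([  0.   , -43.482, -34.27 ,   0.07 ,   0.034,  -0.   ]), 'position': array([ 0.232, -0.526,  0.238]), 'eef_rot': array([[ 0.915,  0.404, -0.   ],
       [ 0.404, -0.915,  0.002],
       [ 0.   , -0.002, -1.   ]]), 'ft_force': array([-0.101, -0.66 ,  0.407]), 'moment': array([0.048, 0.013, 0.011]), 'grasp_force': 0.0, 'width': 0.08810356494808101}
```

View pics/a.png

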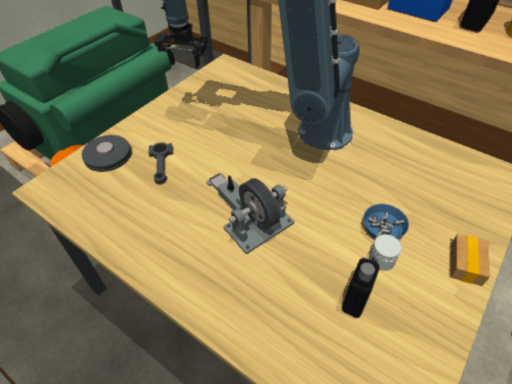

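View pics/b.png

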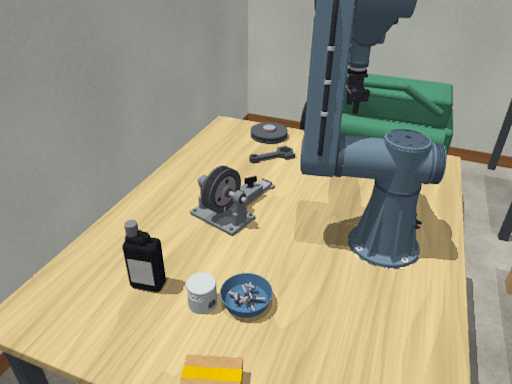

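The scene view has the stand at about (258,213), its way running to (215,180) and the knob at about (230,184). The side view has the stand at (225,205) and the knob at about (250,181). The bystanders are well clear. Next I'll fit the stand pose from depth.

```bash
cat > h.py <<'E'
import numpy as np, cv2
from bench import sensors, capture, get_calibration, r
np.set_printoptions(precision=4,suppress=True)
def cloud(name,d,st=None):
    c=get_calibration(name); f=192/np.tan(np.radians(c["vfov"]/2))
    v,u=np.indices(d.shape); P=np.stack([(u-c["cx"])/f*d,(v-c["cy"])/f*d,d],-1)
    if name=="wrist":
        T=np.eye(4);T[:3,:3]=st["eef_rot"];T[:3,3]=st["position"];T=T@c["hand_eye"]
    else: T=np.linalg.inv(c["camera_from_world"])
    W=P@T[:3,:3].T+T[:3,3]; W[d<=0]=np.nan
    return W
E
python3 - <<'E'
from h import *
z=np.load("first.npz")
for n,i,d,(u,v) in(("scene","a","da",(258,205)),("side","b","db",(225,200))):
    W=cloud(n,z[d]); print(n,W[v,u])
    w=W[v-60:v+60,u-70:u+70].reshape(-1,3)
    bed=w[(w[:,2]>.010)&(w[:,2]<.0195)]; way=w[(w[:,2]>.0195)&(w[:,2]<.027)]
    low=w[(w[:,2]>.010)&(w[:,2]<.03)]
    for nm,q in(("bed",bed),("way",way),("low",low)):
        rc=cv2.minAreaRect((q[:,:2]*1000).astype(np.float32)); print(nm,len(q),rc)
    blk=z[i].max(2)<50
    m=blk&(W[...,2]>.06)&(W[...,2]<.095)
    q=W[m]; print("dark 60-95",len(q))
    top=w[w[:,2]>.175]; print("rim top",len(top),np.nanmean(top,0),top[:,2].max() if len(top) else 0)
    hi=w[w[:,2]>.05]; print(cv2.minAreaRect((hi[:,:2]*1000).astype(np.float32)))
E
```

```text
scene [0.5756 0.0781 0.1404]
bed 998 ((381.1300964355469, 59.8604736328125), (356.4613037109375, 510.50665283203125), 59.04010009765625)
way 225 ((545.7328491210938, -34.14384460449219), (342.29730224609375, 176.76205444335938), 81.88349914550781)
low 1245 ((381.1300964355469, 59.8604736328125), (356.4613037109375, 510.50665283203125), 59.04010009765625)
dark 60-95 308
rim top 405 [0.5572 0.0707 0.1875] 0.1980218522090208
((522.876220703125, 26.797805786132812), (256.7544860839844, 202.3477325439453), 50.87141036987305)
side [0.5357 0.0699 0.0807]
bed 750 ((631.2864990234375, -188.1348876953125), (468.3262939453125, 722.511474609375), 10.000628471374512)
way 485 ((523.684326171875, -186.25848388671875), (652.9855346679688, 206.38148498535156), 83.9732437133789)
low 1368 ((631.2864990234375, -188.1348876953125), (468.3262939453125, 722.511474609375), 10.000628471374512)
dark 60-95 215
rim top 290 [0.5525 0.0741 0.1881] 0.2008162861939039
((539.8152465820312, 168.27798461914062), (200.61585998535156, 561.9161376953125), 7.119819164276123)
```

```bash
python3 - <<'E'
from h import *
z=np.load("first.npz")
H=np.zeros((400,400,3),np.uint8)
pts=[]
for n,i,d in(("scene","a","da"),("side","b","db")):
    W=cloud(n,z[d]).reshape(-1,3); C=z[i].reshape(-1,3)
    k=(abs(W[:,0]-.53)<.2)&(abs(W[:,1]-0)<.2)&(W[:,2]>.008)&(W[:,2]<.22); W=W[k];C=C[k]
    pts.append((W,C))
    for p,c in zip(W,C):
        x,y=int((p[0]-.33)*1000),int((p[1]+.2)*1000); cv2.circle(H,(x,y),1,c[::-1].tolist(),-1)
    gray=(C.max(1).astype(int)-C.min(1)<35)
    low=W[gray&(W[:,2]>.012)&(W[:,2]<.019)]; wy=W[gray&(W[:,2]>=.0195)&(W[:,2]<.026)]
    print(n,len(low),cv2.minAreaRect((low[:,:2]*1000).astype(np.float32)),len(wy),cv2.minAreaRect((wy[:,:2]*1000).astype(np.float32)))
cv2.imwrite("pics/top.png",cv2.resize(H,(600,600),interpolation=cv2.INTER_NEAREST))
E
```

```text
scene 850 ((524.7643432617188, -32.607086181640625), (334.3179016113281, 196.73947143554688), 72.70977020263672) 203 ((546.1991577148438, -30.873931884765625), (335.6913757324219, 176.76205444335938), 81.88349914550781)
side 518 ((522.867431640625, -33.73826599121094), (340.1665954589844, 199.0728759765625), 72.99152374267578) 318 ((520.4888305664062, -33.69110107421875), (336.6209716796875, 194.70904541015625), 73.22201538085938)
```

View pics/top.png

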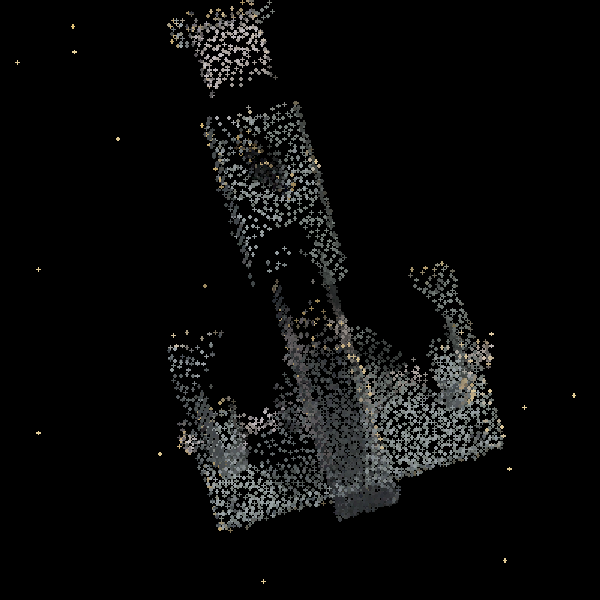

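The top-down map shows the bed front edge from (222,530) to (503,445) and the way ending at (235,20). That gives a stand origin of about (0.554, 0.066) and a stand yaw of about -17°. The fitted footprint of 338 × 199 mm matches the given sizes, and the knob's dark blob is where it should be. I'll move the wrist over the knob.

Emit:
play_rows --deltas '[29, -20.4, 0, 0, 0, 0, 100, 29, -20.4, 0, 0, 0, 0, 100, 29, -20.4, 0, 0, 0, 0, 100, 29, -20.4, 0, 0, 0, 0, 100, 29, -20.4, 0, 0, 0, 0, 100, 29, -20.4, 0, 0, 0, 0, 100, 29, -20.4, 0, 0, 0, 0, 100]' --force 30

```text
time: 0.68
position: [0.3607, -0.3116, 0.2384]
eef_rot: [[0.915, 0.404, -0.0], [0.404, -0.915, 0.0], [-0.0, -0.0, -1.0]]
ft_force: [0.2, -0.4, 0.2]
width: 0.088
grasp_force: 0.0
```

Emit:
play_rows --deltas '[29, -20.4, 2, 0, 0, 0, 100, 29, -20.4, 3, 0, 0, 0, 100, 29, -20.4, 5, 0, 0, 0, 100, 29, -20.4, 5, 0, 0, 0, 100, 29, -20.4, 5, 0, 0, 0, 100, 29, -20.4, 5, 0, 0, 0, 100, 29, -20.4, 5, 0, 0, 0, 100, 0, 0, 0, 0, 0, 0, 100, 0, 0, 0, 0, 0, 0, 100]'

```text
time: 1.43
position: [0.4883, -0.099, 0.208]
eef_rot: [[0.913, 0.408, -0.002], [0.408, -0.913, 0.001], [-0.001, -0.001, -1.0]]
ft_force: [0.1, -0.1, 0.5]
width: 0.088
grasp_force: 0.0
```

```bash
python3 - <<'E'
from h import *
s=sensors.state(); a,d=capture("wrist"); np.savez("w1.npz",a=a,d=d,R=s["eef_rot"],p=s["position"])
print(s["time"],s["position"],s["eef_rot"])
cv2.imwrite("pics/w1.png",cv2.cvtColor(a,cv2.COLOR_RGB2BGR))
W=cloud("wrist",d,s)
q=W[(W[...,2]>.078)&(W[...,2]<.1)]; q=q[np.hypot(q[:,0]-.508,q[:,1]+.087)<.05]
print(len(q),np.median(q,0),cv2.minAreaRect((q[:,:2]*1000).astype(np.float32)))
for lo,hi in((.012,.019),(.0195,.025),(.044,.052),(.17,.2)):
    q=W[(W[...,2]>lo)&(W[...,2]<hi)]
    if len(q)>20: print(lo,len(q),np.median(q,0),cv2.minAreaRect((q[:,:2]*1000).astype(np.float32)))
E
```

```text
1.4333 [ 0.4883 -0.099   0.208 ] [[ 0.9132  0.4076 -0.0016]
 [ 0.4076 -0.9132  0.0006]
 [-0.0013 -0.0012 -1.    ]]
820 [ 0.5086 -0.0909  0.0876] ((507.55926513671875, -91.60165405273438), (49.586212158203125, 12.087461471557617), 45.89665603637695)
0.012 6988 [0.5785 0.0215 0.0161] ((538.4053955078125, -140.041259765625), (188.8943634033203, 523.0196533203125), 1.1662729978561401)
0.0195 3121 [ 0.4905 -0.1563  0.0221] ((539.9521484375, -136.28634643554688), (171.78314208984375, 473.2244567871094), 0.9054829478263855)
0.044 6787 [ 0.5154 -0.0655  0.0482] ((506.87957763671875, -15.090072631835938), (232.76437377929688, 110.49959564208984), 80.9497299194336)
0.17 8285 [0.5408 0.0248 0.1837] ((542.8147583007812, 27.294578552246094), (47.961036682128906, 40.40167236328125), 73.41451263427734)
```

View pics/w1.png

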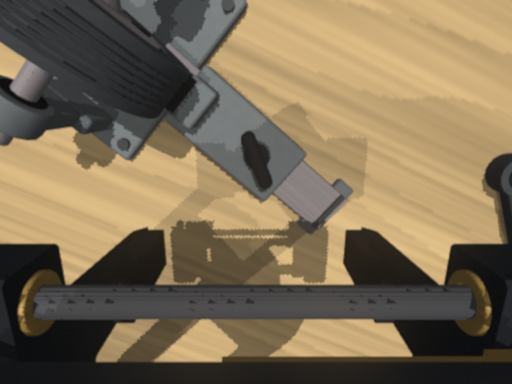

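The wrist view shows the knob's T-bar from about (248,133) to (266,187), and its depth patch measures 49.6 × 12.1 mm at z = 0.088, as specified. Its centre is at (507.6, -91.6) mm, the bar lies at 45.9°, and the stand's y axis is at 73.4°. I'll align, descend and grip.

Emit:
play_rows --deltas '[20.6, 1.1, 15, 0, 0, 0, 100, 0, 0, 20, 0, 0, -5.5, 100, 0, 0, 20, 0, 0, -5.5, 100, 0, 0, 20, 0, 0, -5.5, 100, 0, 0, 20, 0, 0, -5.3, 100, 0, 0, 20, 0, 0, 0, 100, 0, 0, 18, 0, 0, 0, 100, 0, 0, 13, 0, 0, 0, 100, 0, 0, 0, 0, 0, 0, 100]' --force 40

```text
time: 2.23
position: [0.505, -0.0944, 0.0601]
eef_rot: [[0.701, 0.713, -0.005], [0.713, -0.701, 0.002], [-0.002, -0.005, -1.0]]
ft_force: [0.0, 0.4, -0.5]
width: 0.0882
grasp_force: 0.0
```

Emit:
play_rows --deltas '[0, 0, 0, 0, 0, 0, 0, 0, 0, 0, 0, 0, 0, 0, 0, 0, 0, 0, 0, 0, 0, 0, 0, 0, 0, 0, 0, 0, 0, 0, 0, 0, 0, 0, 0, 0, 0, 0, 0, 0, 0, 0, 0, 0, 0, 0, 0, 0, 0, 0, 0, 0, 0, 0, 0, 0]'

```text
time: 2.9
position: [0.5077, -0.0934, 0.0629]
eef_rot: [[0.699, 0.715, 0.0], [0.715, -0.699, -0.0], [0.0, 0.0, -1.0]]
ft_force: [0.2, -1.0, -0.1]
width: 0.0371
grasp_force: 0.0
```

Emit:
play_rows --deltas '[0, 0, 0, 0, 0, 0, 0, 0, 0, 0, 0, 0, 0, 0, 0, 0, 0, 0, 0, 0, 0, 0, 0, 0, 0, 0, 0, 0, 0, 0, 0, 0, 0, 0, 0]'

```text
time: 3.32
position: [0.5069, -0.0928, 0.064]
eef_rot: [[0.699, 0.715, -0.002], [0.715, -0.699, 0.001], [-0.001, -0.002, -1.0]]
ft_force: [-9.5, 4.4, 19.0]
width: 0.0116
grasp_force: 78.5
```

Emit:
play_rows --deltas '[0, 0, 0, 0, 0, -4, 0, 0, 0, 0, 0, 0, -5, 0, 0, 0, 0, 0, 0, -5, 0, 0, 0, 0, 0, 0, -5, 0, 0, 0, 0, 0, 0, -5, 0, 0, 0, 0, 0, 0, -5, 0, 0, 0, 0, 0, 0, -5, 0, 0, 0, 0, 0, 0, -5, 0, 0, 0, 0, 0, 0, -5, 0, 0, 0, 0, 0, 0, -5, 0]'

```text
time: 4.15
position: [0.5069, -0.0935, 0.0639]
eef_rot: [[-0.085, 0.996, -0.002], [0.996, 0.085, -0.0], [0.0, -0.002, -1.0]]
ft_force: [-8.7, 0.8, 16.4]
width: 0.0117
grasp_force: 78.2
```

Emit:
play_rows --deltas '[-3.7, -1.5, 0, 0, 0, 0, 0, -3.7, -1.5, 0, 0, 0, 0, 0, 0, 0, 0, 0, 0, 0, 0]'

```text
time: 4.4
position: [0.5045, -0.1013, 0.0639]
eef_rot: [[-0.081, 0.997, -0.002], [0.997, 0.081, -0.0], [0.0, -0.002, -1.0]]
ft_force: [-9.4, 1.6, 16.6]
width: 0.0117
grasp_force: 78.2
```

Emit:
play_rows --deltas '[-4.8, -1.9, 0, 0, 0, 0, 0, -4.8, -1.9, 0, 0, 0, 0, 0, -4.8, -1.9, 0, 0, 0, 0, 0, -4.8, -1.9, 0, 0, 0, 0, 0, -4.8, -1.9, 0, 0, 0, 0, 0, -4.8, -1.9, 0, 0, 0, 0, 0, -4.8, -1.9, 0, 0, 0, 0, 0, -1.5, -0.6, 0, 0, 0, 0, 0, 0, 0, 0, 0, 0, 0, 0]'

```text
time: 5.15
position: [0.4942, -0.1359, 0.0639]
eef_rot: [[-0.08, 0.997, -0.0], [0.997, 0.08, 0.003], [0.003, -0.0, -1.0]]
ft_force: [-3.7, 9.3, 16.2]
width: 0.0117
grasp_force: 76.9
```

The carriage travelled 44 mm and the force then rose by about 8 N, so it's at its stop. Next: release, lift and look at the damper.

Emit:
play_rows --deltas '[0, 0, 0, 0, 0, 0, 60, 0, 0, 0, 0, 0, 0, 60, 0, 0, 0, 0, 0, 0, 60, 0, 0, 0, 0, 0, 0, 60, 0, 0, -10, 0, 0, 0, 60, 0, 0, -30, 0, 0, 0, 60, 0, 0, -35, 0, 0, 0, 60, 0, 0, -35, 0, 0, 0, 60, 0, 0, -35, 0, 0, 0, 60, 0, 0, -35, 0, 0, 0, 90]'

```text
time: 5.98
position: [0.4935, -0.137, 0.2447]
eef_rot: [[-0.08, 0.997, -0.001], [0.997, 0.08, 0.0], [0.0, -0.001, -1.0]]
ft_force: [0.7, -0.0, 0.7]
width: 0.0574
grasp_force: 0.0
```

Emit:
play_rows --deltas '[28, 11, -5, 0, 0, 0, 100, 28, 11, 0, 0, 0, 0, 100, 28, 11, 0, 0, 0, 0, 100, 28, 11, 0, 0, 0, 0, 100, 28, 11, 0, 0, 0, 0, 100, 0, 0, 0, 0, 0, 7.1, 100, 0, 0, 0, 0, 0, 7.1, 100, 0, 0, 0, 0, 0, 7.1, 100, 0, 0, 0, 0, 0, 0, 100, 0, 0, 0, 0, 0, 0, 100]'

```text
time: 6.82
position: [0.5375, 0.0068, 0.2479]
eef_rot: [[0.283, 0.959, -0.0], [0.959, -0.283, -0.0], [-0.0, -0.0, -1.0]]
ft_force: [-0.1, 0.2, -0.3]
width: 0.088
grasp_force: 0.0
```

```bash
python3 - <<'E'
from h import *
s=sensors.state(); w,dw=capture("wrist"); a,da=capture("scene"); b,db=capture("side")
np.savez("v2.npz",w=w,dw=dw,a=a,da=da,b=b,db=db,R=s["eef_rot"],p=s["position"])
print(s["time"],s["position"],s["eef_rot"],s["qpos"])
z=np.load("first.npz")
def crop(i,u,v,h,wd): return cv2.resize(i[v-h:v+h,u-wd:u+wd],(400,300),interpolation=cv2.INTER_CUBIC)
A=np.vstack([np.hstack([crop(z["a"],262,205,30,40),crop(a,262,205,30,40)]),np.hstack([crop(z["b"],222,190,30,40),crop(b,222,190,30,40)])])
cv2.imwrite("pics/cmp.png",cv2.cvtColor(A,cv2.COLOR_RGB2BGR))
cv2.imwrite("pics/w2.png",cv2.cvtColor(w,cv2.COLOR_RGB2BGR))
W=cloud("wrist",dw,s)
q=W[(W[...,2]>.15)&(W[...,2]<.21)]; print(len(q),np.nanmax(q[:,2]))
ex=np.array([np.cos(np.radians(-16.6)),np.sin(np.radians(-16.6))]); 
print(cv2.minAreaRect((q[:,:2]*1000).astype(np.float32)))
q=W[(W[...,2]>.080)&(W[...,2]<.095)]; q=q[np.hypot(q[:,0]-.495,q[:,1]+.135)<.05]; print("knob",len(q),cv2.minAreaRect((q[:,:2]*1000).astype(np.float32)) if len(q)>9 else 0)
E
```

```text
6.8167 [0.5375 0.0068 0.2479] [[ 0.2834  0.959  -0.0004]
 [ 0.959  -0.2834 -0.    ]
 [-0.0001 -0.0003 -1.    ]] [-0.2082  0.0892  1.6908 -0.0001  1.3619  0.0791]
12664 0.19737227516792574
((553.3005981445312, 62.34521484375), (143.17759704589844, 40.59827423095703), 73.52324676513672)
knob 50 ((495.9547119140625, -154.74803161621094), (8.177327156066895, 11.208667755126953), 74.29739379882812)
```

View pics/cmp.png

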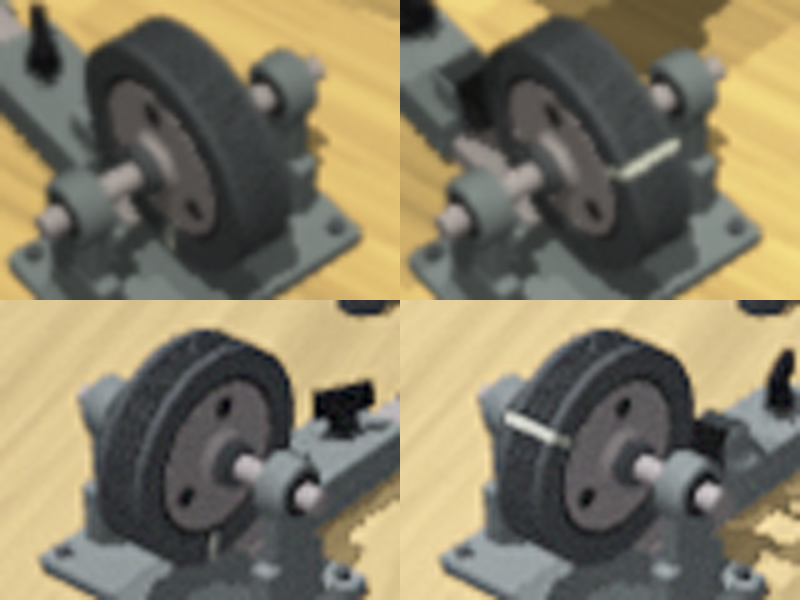

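View pics/w2.png

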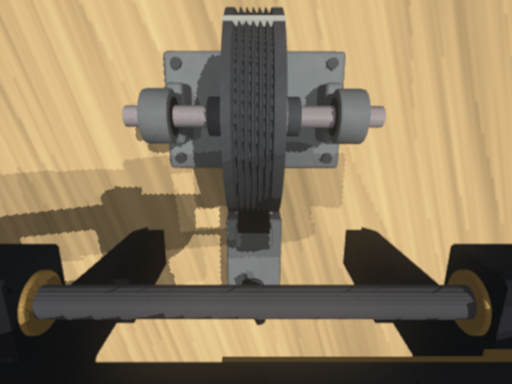

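The comparison shows the white line at the bottom, (170,240) top-left, before the shoe came off. It's now on the +y side, at (650,160) top-right, and the wrist view has it at (252,17). So the damper has rolled in the positive direction. I'll fit the axis and measure the line angle twice, with a wait between, to see whether it has stopped.

```bash
cat >> h.py <<'E'
ANG=np.radians(-16.6); EX=np.array([np.cos(ANG),np.sin(ANG),0]); EY=np.array([-np.sin(ANG),np.cos(ANG),0])
try: O=np.load("O.npy")
except Exception: O=np.array([.5544,.0664,0])
def stand(W): D=W-O; return np.stack([D@EX,D@EY,D[...,2]-.115],-1)
def line(name,img,d,st):
    S=stand(cloud(name,d,st)); rad=np.hypot(S[...,1],S[...,2])
    i=img.astype(int); m=(abs(S[...,0])<19)&(rad>70)&(rad*0+rad<.088)&(rad>.072) if False else (abs(S[...,0])<.019)&(rad>.072)&(rad<.088)
    m&=(i.min(2)>130)&(i.max(2)-i.min(2)<60)
    q=S[m]; 
    if len(q)<4: return None
    q=np.median(q,0); return len(q),m.sum(),q,np.degrees(np.arctan2(-q[1],q[2]))
def lines(names=("wrist","scene","side")):
    s=sensors.state(); o={}
    print("t",s["time"],s["position"])
    for n in names:
        i,d=capture(n); o[n]=i; print(n,line(n,i,d,s))
    return o
E
python3 - <<'E'
from h import *
from scipy.optimize import least_squares
z=np.load("v2.npz"); st=dict(eef_rot=z["R"],position=z["p"])
S=stand(cloud("wrist",z["dw"],st)); rad=np.hypot(S[...,1],S[...,2])
m=(abs(S[...,0])<.022)&(S[...,2]>.0)&(rad>.07)&(rad<.09); q=S[m]
f=least_squares(lambda p:np.hypot(q[:,1]-p[0],q[:,2]-p[1])-.080,[0,0],loss="soft_l1",f_scale=.002).x
x=q[:,0]; print("axis off y,z",f,"x range",np.percentile(x,[1,99]),len(q))
lo,hi=np.percentile(x,[1,99]); O2=O+EX*(lo+hi)/2+EY*f[0]; print(O2); np.save("O.npy",O2)
E
python3 -c "
from h import *
z=np.load('v2.npz'); st=dict(eef_rot=z['R'],position=z['p'])
for n,i,d in(('wrist','w','dw'),('scene','a','da'),('side','b','db')): print(n,line(n,z[i],z[d],st))
z=np.load('first.npz')
for n,i,d in(('scene','a','da'),('side','b','db')): print(n,line(n,z[i],z[d],st))
"
```

```text
axis off y,z [-0.0045 -0.001 ] x range [-0.0196  0.0197] 12900
[0.5531 0.0621 0.    ]
wrist (3, np.int64(444), array([0.0005, 0.063 , 0.0493]), np.float64(-51.944936702978126))
scene (3, np.int64(27), array([0.0009, 0.0654, 0.0488]), np.float64(-53.271281867308055))
side (3, np.int64(28), array([0.0023, 0.0627, 0.0501]), np.float64(-51.40883445712306))
scene None
side None
```

Emit:
play_rows --deltas '[0, 0, 0, 0, 0, 0, 100, 0, 0, 0, 0, 0, 0, 100, 0, 0, 0, 0, 0, 0, 100, 0, 0, 0, 0, 0, 0, 100, 0, 0, 0, 0, 0, 0, 100, 0, 0, 0, 0, 0, 0, 100, 0, 0, 0, 0, 0, 0, 100, 0, 0, 0, 0, 0, 0, 100]'

```text
time: 7.63
position: [0.5377, 0.0068, 0.2477]
eef_rot: [[0.287, 0.958, -0.0], [0.958, -0.287, -0.0], [-0.0, -0.0, -1.0]]
ft_force: [0.2, -0.1, 0.2]
width: 0.0883
grasp_force: 0.0
```

```bash
python3 -c "
from h import *
lines()"
```

```text
t 7.6333 [0.5377 0.0068 0.2477]
wrist (3, np.int64(433), array([0.0015, 0.0626, 0.0496]), np.float64(-51.65109614856948))
scene (3, np.int64(26), array([0.0011, 0.0653, 0.049 ]), np.float64(-53.130520578943724))
side (3, np.int64(31), array([0.0038, 0.0624, 0.0511]), np.float64(-50.67206181235656))
```

The damper has stopped. All three cameras put the line at about -52°, and it rolled there in the positive direction. The rim's extent, 143 × 40.6 mm above z = 0.15, checks the axis at (0.553, 0.062). I'll grip the rim from the +y side, carry it about +70°, and let go so it rolls back from the other side.

Emit:
play_rows --deltas '[33, 0, 5, 0, 0, 0, 100, 33, 0, 7, 0, -7, 0, 100, 33, 0, 7, 0, 0, 0, 100, 33, 0, 8, 0, 0, 0, 100, 0, 0, 0, 0, -7, 0, 100, 0, 0, 0, 0, -7, 0, 100, 0, 0, 0, 0, -7, 0, 100, 0, 0, 0, 0, -7, 0, 100, 0, 0, 0, 0, 0, 0, 100, 0, 0, 0, 0, 0, 0, 100]'

```text
time: 8.62
position: [0.5744, 0.1323, 0.2105]
eef_rot: [[0.231, 0.959, -0.166], [0.786, -0.285, -0.548], [-0.573, -0.003, -0.82]]
ft_force: [-0.2, 0.2, 0.1]
width: 0.0881
grasp_force: 0.0
```

```bash
cat >> h.py <<'E'
def tool():
    s=sensors.state(); S=stand(s["position"]); z=s["eef_rot"][:,2]; zs=np.array([z@EX,z@EY,z[2]])
    print("t %.2f TCP stand mm"%s["time"],S*1000,"r",np.hypot(S[1],S[2])*1000,"phi pos",np.degrees(np.arctan2(-S[1],S[2])),"phi tool",np.degrees(np.arctan2(zs[1],-zs[2])),"tilt x",np.degrees(zs[0]),"yaw",np.degrees(np.arcsin(s["eef_rot"][:,1]@EY)),"grip",s["width"],s["grasp_force"],"F",s["ft_force"])
    x=s["eef_rot"].T@(O+[0,0,.115]-s["position"])*1000; print("axis in tool mm",x, "q",s["qpos"])
E
python3 -c "
from h import *
tool()"
```

```text
t 8.62 TCP stand mm [ 0.3511 73.4056 95.4727] r 120.43012308653367 phi pos -37.55543452578659 phi tool -34.9582258833988 tilt x -0.1271261447877563 yaw 0.06268056648348697 grip 0.088054489360273 0.0 F [-0.2007  0.1873  0.1066]
axis in tool mm [ -5.4569  -0.0999 120.3069] q [ 0.2807  0.5173  1.3423 -0.503   1.6358  0.6266]
```

Emit:
play_rows --deltas '[-5.5, 0, 15, 0, 0, 0, 100, 0, 0, 20, 0, 0, 0, 100, 0, 0, 20, 0, 0, 0, 100, 0, 0, 15, 0, 0, 0, 80, 0, 0, 0, 0, 0, 0, 40, 0, 0, 0, 0, 0, 0, 30, 0, 0, 0, 0, 0, 0, 30, 0, 0, 0, 0, 0, 0, 30, 0, 0, 0, 0, 0, 0, 30, 0, 0, 0, 0, 0, 0, 30]' --force 30

```text
time: 9.45
position: [0.5627, 0.0887, 0.1594]
eef_rot: [[0.236, 0.958, -0.163], [0.785, -0.286, -0.549], [-0.573, 0.001, -0.82]]
ft_force: [-0.4, 1.4, 0.6]
width: 0.0435
grasp_force: 0.0
```

```bash
python3 -c "
from h import *
tool(); lines(('wrist','scene','side'))"
```

```text
t 9.45 TCP stand mm [ 1.5282 28.3047 44.4139] r 52.66639478599844 phi pos -32.50909530897511 phi tool -34.938748014540444 tilt x 0.035217595312565325 yaw -0.04793996089071395 grip 0.04352089066537703 0.0 F [-0.3806  1.3665  0.5778]
axis in tool mm [ 2.2304 -1.5638 52.6181] q [ 0.2228  0.5147  1.4584 -0.5241  1.5078  0.639 ]
t 9.45 [0.5627 0.0887 0.1594]
wrist (3, np.int64(538), array([0.007 , 0.064 , 0.0486]), np.float64(-52.79196948914037))
scene None
side (3, np.int64(6), array([0.0045, 0.0639, 0.0523]), np.float64(-50.70661691402263))
```

Emit:
play_rows --deltas '[0, 0, 0, 0, 0, 0, 0, 0, 0, 0, 0, 0, 0, 0, 0, 0, 0, 0, 0, 0, 0, -3, 0, 0.1, 0, 3.5, 0, 0, -6.2, 0, 0.4, 0, 7, 0, 0, -6.2, 0, 0.4, 0, 7, 0, 0, -6.2, 0, 0.4, 0, 7, 0, 0, -6.2, 0, 0.4, 0, 7, 0, 0, -6.2, 0, 0.4, 0, 7, 0, 0]'

```text
time: 10.35
position: [0.5521, 0.0587, 0.1678]
eef_rot: [[0.285, 0.958, 0.019], [0.956, -0.285, 0.065], [0.068, 0.0, -0.998]]
ft_force: [-1.9, 3.8, -15.5]
width: 0.0396
grasp_force: 30.0
```

```bash
python3 -c "
from h import *
tool(); lines(('wrist','scene','side'))"
```

```text
t 10.35 TCP stand mm [ 0.0295 -3.4907 52.769 ] r 52.88435586471905 phi pos 3.784635310186397 phi tool 3.8746128980210583 tilt x 0.004020823899137155 yaw 0.024588653623892887 grip 0.03961124234064572 29.993401947431266 F [ -1.8693   3.7807 -15.4916]
axis in tool mm [-0.083  -0.0332 52.8843] q [-0.1464  0.1958  1.7426  0.072   1.1943  0.1167]
t 10.35 [0.5521 0.0587 0.1678]
wrist (3, np.int64(1565), array([-0.0002,  0.0224,  0.0774]), np.float64(-16.127819325001635))
scene (3, np.int64(34), array([-0.0004,  0.0193,  0.0776]), np.float64(-13.962437546858965))
side (3, np.int64(28), array([-0.001 ,  0.0194,  0.0798]), np.float64(-13.636580143132154))
```

Emit:
play_rows --deltas '[-6.4, 0, 0.4, 0, 7, 0, 0, -6.4, 0, 0.4, 0, 7, 0, 0, -6.4, 0, 0.4, 0, 7, 0, 0, -6.4, 0, 0.4, 0, 7, 0, 0, -3.7, 0, 0.1, 0, 4, 0, 0, 0, 0, 0, 0, 0, 0, 0, 0, 0, 0, 0, 0, 0, 0]'

```text
time: 11.08
position: [0.544, 0.0313, 0.1575]
eef_rot: [[0.236, 0.958, 0.164], [0.778, -0.287, 0.558], [0.582, -0.004, -0.813]]
ft_force: [-6.4, 1.5, 3.6]
width: 0.0395
grasp_force: 30.0
```

```bash
python3 -c "
from h import *
tool(); lines(('wrist','scene','side'))"
```

```text
t 11.08 TCP stand mm [  0.0094 -32.0427  42.5083] r 53.232457389479364 phi pos 37.00894979998003 phi tool 35.5928645154435 tilt x -0.1270011933050587 yaw -0.08871158198883328 grip 0.039536155930335326 30.01453259959817 F [-6.3714  1.4848  3.6084]
axis in tool mm [ 1.3159  0.1039 53.2161] q [-0.5133  0.2201  1.8717  0.6344  1.2756 -0.4815]
t 11.0833 [0.544  0.0313 0.1575]
wrist (3, np.int64(1514), array([ 0.    , -0.0231,  0.0775]), np.float64(16.600638791854585))
scene (3, np.int64(21), array([ 0.001 , -0.0203,  0.0776]), np.float64(14.635724963077234))
side (3, np.int64(23), array([ 0.0122, -0.0199,  0.079 ]), np.float64(14.150441259852997))
```

Emit:
play_rows --deltas '[0, 0, 0, 0, 0, 0, 100, 0, 0, 0, 0, 0, 0, 100, 0, 0, 0, 0, 0, 0, 100, 0, 0, 0, 0, 0, 0, 100, 0, 0, -20, 0, 0, 0, 100, 0, 0, -25, 0, 0, 0, 100, 0, 0, -25, 0, 0, 0, 100, 0, 0, 0, 0, 0, 0, 100]'

```text
time: 11.9
position: [0.5353, -0.0105, 0.2186]
eef_rot: [[0.232, 0.957, 0.172], [0.782, -0.289, 0.553], [0.579, 0.007, -0.815]]
ft_force: [1.2, -0.3, -0.5]
width: 0.0876
grasp_force: 0.0
```

```bash
python3 -c "
from h import *
tool(); lines(('wrist','scene','side'))"
```

```text
t 11.90 TCP stand mm [  3.6603 -74.6383 103.575 ] r 127.6661823384974 phi pos 35.777303953144035 phi tool 35.37432266339104 tilt x 0.4103099383886408 yaw -0.17104378561576858 grip 0.08757412613314018 0.0 F [ 1.2007 -0.2738 -0.4839]
axis in tool mm [  0.9044  -4.5731 127.6335] q [-0.5932  0.1337  1.8282  0.5963  1.413  -0.47  ]
t 11.9 [ 0.5353 -0.0105  0.2186]
wrist (3, np.int64(405), array([-0.0001,  0.0154,  0.0793]), np.float64(-10.993969710962359))
scene (3, np.int64(31), array([0.0006, 0.0183, 0.0775]), np.float64(-13.290619632602278))
side (3, np.int64(29), array([0.0067, 0.0187, 0.0796]), np.float64(-13.227697378470387))
```

Emit:
play_rows --deltas '[0, 0, 0, 0, 0, 0, 100, 0, 0, 0, 0, 0, 0, 100, 0, 0, 0, 0, 0, 0, 100, 0, 0, 0, 0, 0, 0, 100, 0, 0, 0, 0, 0, 0, 100, 0, 0, 0, 0, 0, 0, 100, 0, 0, 0, 0, 0, 0, 100, 0, 0, 0, 0, 0, 0, 100, 0, 0, 0, 0, 0, 0, 100, 0, 0, 0, 0, 0, 0, 100]'

```text
time: 12.88
position: [0.5334, -0.0078, 0.2149]
eef_rot: [[0.234, 0.958, 0.167], [0.78, -0.287, 0.556], [0.581, 0.0, -0.814]]
ft_force: [0.1, -0.1, 0.3]
width: 0.0881
grasp_force: 0.0
```

Emit:
play_rows --deltas '[0, 0, 0, 0, 0, 0, 100, 0, 0, 0, 0, 0, 0, 100, 0, 0, 0, 0, 0, 0, 100, 0, 0, 0, 0, 0, 0, 100, 0, 0, 0, 0, 0, 0, 100, 0, 0, 0, 0, 0, 0, 100, 0, 0, 0, 0, 0, 0, 100, 0, 0, 0, 0, 0, 0, 100, 0, 0, 0, 0, 0, 0, 100, 0, 0, 0, 0, 0, 0, 100]'

```text
time: 13.72
position: [0.5334, -0.0077, 0.2148]
eef_rot: [[0.234, 0.958, 0.167], [0.78, -0.287, 0.556], [0.581, 0.0, -0.814]]
ft_force: [1.1, 0.7, 0.6]
width: 0.0881
grasp_force: 0.0
```

```bash
python3 -c "
from h import *
lines(('wrist','scene','side'))"
```

```text
t 13.7167 [ 0.5334 -0.0077  0.2148]
wrist (3, np.int64(405), array([0.0003, 0.0189, 0.0786]), np.float64(-13.504220370394899))
scene (3, np.int64(31), array([-0.0003,  0.0204,  0.0772]), np.float64(-14.808905815217935))
side (3, np.int64(33), array([0.0035, 0.0201, 0.0795]), np.float64(-14.184752278241005))
```

Emit:
play_rows --deltas '[0, 0, 0, 0, 0, 0, 100, 0, 0, 0, 0, 0, 0, 100, 0, 0, 0, 0, 0, 0, 100, 0, 0, 0, 0, 0, 0, 100, 0, 0, 0, 0, 0, 0, 100, 0, 0, 0, 0, 0, 0, 100, 0, 0, 0, 0, 0, 0, 100, 0, 0, 0, 0, 0, 0, 100, 0, 0, 0, 0, 0, 0, 100, 0, 0, 0, 0, 0, 0, 100]'

```text
time: 14.7
position: [0.5334, -0.0077, 0.2149]
eef_rot: [[0.234, 0.958, 0.167], [0.78, -0.287, 0.556], [0.581, 0.0, -0.814]]
ft_force: [-1.2, 0.2, -0.4]
width: 0.0884
grasp_force: 0.0
```

```bash
python3 -c "
from h import *
tool();o=lines(('wrist','scene','side'))
cv2.imwrite('pics/w3.png',cv2.cvtColor(o['wrist'],cv2.COLOR_RGB2BGR))"
```

```text
t 14.70 TCP stand mm [  1.0343 -72.5247  99.8571] r 123.41506191926926 phi pos 35.99034870608616 phi tool 35.49971836972458 tilt x 0.047123838793799444 yaw -0.07977030186912974 grip 0.08839313707247669 0.0 F [-1.191   0.2117 -0.3842]
axis in tool mm [  1.0555  -1.137  123.4096] q [-0.5907  0.1375  1.8331  0.5968  1.411  -0.4703]
t 14.7 [ 0.5334 -0.0077  0.2149]
wrist (3, np.int64(406), array([-0.    ,  0.0188,  0.0786]), np.float64(-13.422888197809083))
scene (3, np.int64(30), array([0.0005, 0.0204, 0.0772]), np.float64(-14.770383848213553))
side (3, np.int64(28), array([0.002 , 0.0194, 0.0792]), np.float64(-13.791372139329313))
```

It has stopped again, at about -14° this time. The first stop was -52°, so the half-gap is 19°, inside the expected 16–27°. True is with the line at about -33°. I'll grip and turn it -19°.

Emit:
play_rows --deltas '[1, -1, 15, 0, 0, 0, 100, 0, 0, 20, 0, 0, 0, 100, 0, 0, 20, 0, 0, 0, 100, 0, 0, 15, 0, 0, 0, 60, 0, 0, 0, 0, 0, 0, 0, 0, 0, 0, 0, 0, 0, 0, 0, 0, 0, 0, 0, 0, 0, 0, 0, 0, 0, 0, 0, 0, 0, 0, 0, 0, 0, 0, 0, 0, 0, 0, 0, 0, 0, 0]' --force 30

```text
time: 15.68
position: [0.5447, 0.0316, 0.1592]
eef_rot: [[0.233, 0.958, 0.168], [0.78, -0.288, 0.556], [0.58, 0.001, -0.814]]
ft_force: [-0.2, -0.0, -0.6]
width: 0.0434
grasp_force: 0.0
```

Emit:
play_rows --deltas '[0, 0, 0, 0, 0, 0, 0, 0, 0, 0, 0, 0, 0, 0, 0, 0, 0, 0, 0, 0, 0, 0, 0, 0, 0, 0, 0, 0, 0, 0, 0, 0, 0, 0, 0]'

```text
time: 16.1
position: [0.5441, 0.0319, 0.159]
eef_rot: [[0.233, 0.958, 0.166], [0.78, -0.287, 0.556], [0.581, -0.0, -0.814]]
ft_force: [-4.6, -3.6, 5.4]
width: 0.0399
grasp_force: 30.0
```

```bash
python3 -c "
from h import *
tool();o=lines(('wrist','scene','side'))"
```

```text
t 16.10 TCP stand mm [  0.0129 -31.4243  43.9797] r 54.052729801225766 phi pos 35.54654733319318 phi tool 35.48957989822403 tilt x 0.028847511802180925 yaw -0.05024697718991956 grip 0.03989674844653145 30.000430773943663 F [-4.5639 -3.5569  5.4027]
axis in tool mm [ 0.0537 -0.0402 54.0527] q [-0.5116  0.2155  1.8729  0.6339  1.2742 -0.4809]
t 16.1 [0.5441 0.0319 0.159 ]
wrist (3, np.int64(933), array([-0.0001,  0.0191,  0.0784]), np.float64(-13.724289124176275))
scene (3, np.int64(31), array([0.0007, 0.0211, 0.0785]), np.float64(-15.01941498542683))
side (3, np.int64(30), array([0.0062, 0.019 , 0.0799]), np.float64(-13.36686894807636))
```

Emit:
play_rows --deltas '[4.2, 0, 0.2, 0, -4.5, 0, 0, 4.7, 0, 0.2, 0, -5, 0, 0, 4.7, 0, 0.2, 0, -5, 0, 0, 4.2, 0, 0.2, 0, -4.5, 0, 0, 0, 0, 0, 0, 0, 0, 0, 0, 0, 0, 0, 0, 0, 0, 0, 0, 0, 0, 0, 0, 0]'

```text
time: 16.83
position: [0.5489, 0.0479, 0.1666]
eef_rot: [[0.275, 0.958, 0.082], [0.918, -0.287, 0.275], [0.287, -0.0, -0.958]]
ft_force: [-3.2, 0.8, 5.8]
width: 0.0397
grasp_force: 30.0
```

```bash
python3 -c "
from h import *
tool();o=lines(('wrist','scene','side'))
w=o['wrist'];b=o['side'];cv2.imwrite('pics/fin.png',cv2.cvtColor(np.hstack([cv2.resize(w,(400,300)),cv2.resize(b[130:250,150:310],(400,300))]),cv2.COLOR_RGB2BGR))
i,d=capture('scene'); S=stand(cloud('scene',d)); m=(S[...,2]>-.037)&(S[...,2]<-.025)&(i.max(2)<60)&(abs(S[...,0])<.03)&(S[...,1]<-.1)&(S[...,1]>-.3); print('knob y',m.sum(),np.median(S[m],0) if m.any() else 0)"
```

```text
t 16.83 TCP stand mm [  0.016  -14.7868  51.5709] r 53.64895517585501 phi pos 15.99899578193453 phi tool 16.664346328593272 tilt x 0.005793677810569045 yaw -0.05322744816420476 grip 0.03967060898903141 30.00192758627236 F [-3.1595  0.7799  5.7743]
axis in tool mm [-0.623  -0.0208 53.6453] q [-0.2984  0.1645  1.81    0.3144  1.1874 -0.1291]
t 16.8333 [0.5489 0.0479 0.1666]
wrist (3, np.int64(1014), array([0.0001, 0.0435, 0.0677]), np.float64(-32.764686033642555))
scene (3, np.int64(33), array([-0.0006,  0.0449,  0.0669]), np.float64(-33.84518261475037))
side (3, np.int64(28), array([0.004 , 0.0437, 0.0694]), np.float64(-32.22557577198441))
knob y 6 [ 0.0047 -0.1128 -0.0358]
```

View pics/fin.png

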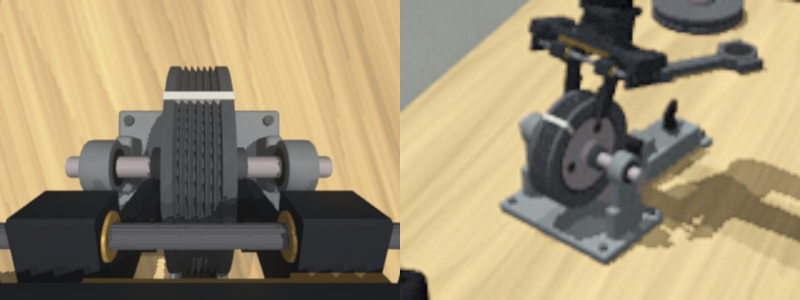

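The picture shows the damper gripped between the fingers, with the white line at (198,96) in the wrist half, and the carriage standing well back near the end of the way in the side half. The line reads about -33°, midway between the two stops, so I'm handing in.

```bash
python3 -c "
from bench import workorder
print(workorder.sign_off())"
```

```text
the job is handed in; nothing more can be done
None
```

I've handed the job in, with no verdict returned: the knob was loosened, the carriage was pulled about 44 mm back to its stop, and the damper is held still at a 30 N grip with its white line at about -33°, midway between its stops at about -52° and -14°, so its heavy side should be straight down.

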